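Seal the sample chamber and click its gas selector on

ROBOT

A 6-joint arm with a two-finger parallel gripper is mounted at the origin on the work surface. World frame = base frame: x ahead of the robot, y to its left, z up, the work surface at z = 0. Lengths are in m, angles in rad, forces in N, time in s.
With the tool pointing down it reaches from about 0.3 to 0.75 m from the base axis. Payload 8.5 kg.
Tool frame: the origin (TCP) lies at the centre of the arm's flange, where the gripper is bolted on; the fingertips stand 166 mm ahead of it and the grasp point (between the pads) lies 147 mm ahead of it (arm.grip_point_offset is the distance from the TCP to the grasp point, in m); z points along the fingers, y is the line along which they close (so a half turn about z gives the same grasp; the last joint's range is limited). The gripper opens to 88 mm and grips with 3 to 60 N. Pads are 18 mm wide; open, the fingers measure 123 mm over their backs; the gripper's body (75 mm by 187 mm) begins 45 mm behind the grasp point.
Start: joints at [-1.351, 0.381, 1.297, -0, 1.464, -0.215], TCP at [0.232, -0.499, 0.405] pointing down, gripper open.
Joint ranges: [-3.11, 3.11], [-0.89, 2.33], [0.22, 2.48], [-1.42, 4.56], [0.17, 2.85], [-2.88, 2.88]. Speed limits (rad/s): [2.39, 2.39, 3.14, 3.14, 3.14, 3.14].

INTERFACE

Orientations are given as a unit quaternion [w, x, y, z].
In Python, from bench import arm, eyes, ticket gives the robot as it stands.
- The arm moves only by the tool apply_moves, never from a script. Its argument "targets" is a list that holds one entry, the list of rows, each a list of 4 numbers: the shift along the tool's x, y, z in m, then the turn about the tool's z in rad. In form: [[[dx, dy, dz, twist], ...]]. A call has 1 to 10 rows; each row is the pose to reach, as a shift and turn from the pose commanded when the call began, along the tool's axes at that moment; what a row does not reach only later rows make up. A row lasts 1/12 s, in which the tool goes at most 41.7 mm and 7.16 degrees, less where a joint would pass 70% of its speed; a pose out of reach is approached as far as the arm can. A call with a gripper value outside its range is refused whole. "gripper" is the opening, from -1 (shut) to 1 (fully open), set as the call begins (left out, the last holds). The fingers move at their own pace and stop on an object; "newtons" is the grip in N (left out, the last holds). Time passes only in rows, so rows that repeat a pose let the fingers close. It gives the time, the measured TCP pose, the force, the opening and the grip force at its end, in the units of the state.
- arm.state(): the state, without advancing time (a new reading comes with each control period).
- eyes.snapshot(name): name is "side" or "top" or "wrist"; returns a dict with "frame" (420x560x3 uint8, blue, green, red), "fx", "fy", "cx", "cy" (pixels), "origin" and "orientation" of the camera in the world; the wrist camera has in their place "T_tool_cam" (4x4, takes a point from camera to tool coordinates, whose origin is the TCP and whose axes are the flange's). Camera axes: x right, y down, z forward; pixel columns grow to the right and rows downward; lengths in m; the calibration is good to about 2 mm. A picture is of the moment at which its call begins: read the wrist's pose just before it. There is no depth.
- ticket.finish_job(): hands the job in; it is judged then, once.
The state is a dict: "time_s": time; "qpos": joint angles; "joint_velocities": joint speeds; "joint_torque": joint torques, N m; "tcp_pos": TCP position; "orientation": TCP orientation; "wrist_force": force on the tool from outside, world axes, zero at the start; "wrist_torque": the same for the moment, N m; "width": finger opening in m; "grasp_force": force on a finger pad.
Only numpy, scipy, OpenCV 4.12 (cv2) and the standard library are available. Lean on these libraries where they do the work, as an engineer would, in place of code of your own. Each camera call takes 0.05 s, during which the arm holds its last target. There are 200 camera calls.

TASK

Get the sample chamber ready for purging: swing its hinged lid down shut, turn the black T-handle on the lid clockwise as far as it goes so that the lid is drawn tight onto its gasket, and then turn the black selector knob on the sloping gas console clockwise by one click. The knob must end resting in the middle one of its three places, pointing up the slope at the green dot, and must never go past it into the third. Let go of everything and leave the other things on the bench where they stand.

Things in the scene. Friction and masses are not known exactly. Their poses are not given: they have to be found in the camera images.
- chamber: White sample chamber, fixed to the bench: open-topped box 200 (x) by 220 (y) by 110 mm high, blue line low on its front, which faces -x. Origin: centre of its underside; z up. The lid is hinged along the far (+x) edge of its top: the hinge axis runs along the chamber's y through (104, 0, 115) mm in its frame.
- lid (a joint): Angle of the lid about its hinge, rad: 0 shut, growing as the front edge rises; starts 0.35 to 0.7 and goes to 1.2. Stiff hinge: it stays where left; 1 to 4 N on the front edge pushes it down. At 0 it rests on the black gasket. The lid is a plate 204 by 224 by 12 mm, underside on the hinge line, white with a clear window near the hinge.
- lid_edge (a point): Point on the lid's upper face, 15 mm in from the middle of its front edge, 193 mm from the hinge line and 12 mm above it (measured square to the lid): a free place to push. Its axes are the lid's (level when shut: x away from the front, z out of the lid's top).
- latch (a joint): Angle of the T-handle on the lid, rad: 0 unlatched (bar parallel to the hinge), growing clockwise as seen from above to its stop at 1.5 (bar pointing from front to back). Starts 0 to 0.2. Turning takes 0.13 N m, rising to about 0.22 N m at the stop as the gasket is squeezed; it stays where it is left.
- latch_grip (a point): Centre of the T-handle's black bar: 80 mm long, 16 mm wide, 18 mm high, its middle 38 mm above the lid's upper face, on a steel spindle 20 mm thick. The spindle stands on the lid's middle line, 155 mm from the hinge line. Axes turn with the handle: x along the bar, z along the spindle out of the lid.
- seal (a joint): How far the lid is drawn down onto its gasket by the T-handle, m: 0 unlatched, 0.004 tight. It follows the handle only; pushing on the lid does not change it.
- console: Gas console, fixed to the bench: grey wedge 140 (x) by 160 (y) mm, 40 mm high in front and 138 mm at the back. Its white top face slopes at 35 degrees from level, looking towards its front (-x). Origin: centre of its underside; z up. Dots on the face 47 mm from the knob's axis mark its places: red (first), green (middle, straight up the slope), yellow (third).
- selector (a joint): Angle of the selector knob, rad, growing clockwise as seen looking at the face. It has three sprung rest places: 0 (red dot, where it starts), 0.9 (green dot, straight up the slope) and 1.8 (yellow dot). Turning out of a place takes up to about 0.2 N m; let go past 0.45 it snaps on by itself to 0.9, and let go past 1.35 it snaps on to 1.8. It stops at -0.1 and 1.9.
- knob_grip (a point): Grip point of the selector knob, on its axis, 34 mm out from the centre of the sloping face. The knob is a black disc 48 mm across, 6 mm thick, with a grip bar across its middle 46 mm long, 14 mm wide, up to 42 mm above the disc's foot; a white line marks the pointing end. Axes turn with the knob: z straight out of the face (35 degrees from vertical), x along the bar to its pointing end.
- media_bottle: Bystander: red bottle with blue cap, 58 mm across, 130 mm high; origin under its centre.
- dish_stack: Bystander: two clear round dishes stacked, 72 mm across, 30 mm high; origin under its centre.
- slide_box: Bystander: blue box 60 by 90 by 35 mm; origin under its centre.
- beaker: Bystander: glass beaker, 68 mm across, 90 mm high; origin under its centre.
- tip_box: Bystander: orange box with clear cover, 120 by 85 by 65 mm; origin under its centre.
- tube_rack: Bystander: yellow tube rack 90 by 180 by 50 mm with capped tubes standing to 80 mm; origin under its centre.
- reagent_jar: Bystander: amber jar with white cap, 70 mm across, 85 mm high; origin under its centre.

How it is judged:
On the way, in this order (a step that is already met when the one before it is completed fails the run):
1. the lid is shut (value of joint lid below 0.03 rad), for 0.2 s.
2. the T-handle is turned home with the lid shut, and the lid is drawn tight (value of joint lid below 0.03 rad and value of joint latch above 1.33 rad and value of joint seal above 0.0034 m), for 0.2 s.
3. the selector knob has clicked into its middle place (value of joint selector between 0.75 and 1.05 rad), for 0.2 s.
At the end, for the whole second after the job is handed in: The lid is shut (within 0.03 rad), its T-handle turned to its stop (past 1.33 of 1.5 rad) and the lid drawn down at least 3.4 of 4 mm, and the selector knob rests in its middle place (0.75 to 1.05 rad) (all of step 2 and all of step 3); the robot touches nothing.
It fails at once if the selector knob goes past its middle place towards the third (beyond 1.4 rad) (value of joint selector above 1.4 rad).
It fails at once if a bystander is moved by more than 30 mm (distance of any of media_bottle, dish_stack, slide_box, beaker, tip_box, tube_rack, reagent_jar from where it was at the start of the episode above 0.03 m).
It also fails if it takes over 67 s, if anything falls off the work surface, if the arm or the gripper's body presses on something with over 40 N, if the wrist force passes 120 N, or if a joint passes its speed limit or range.

## Working session

There is one attempt and no reset: what is moved stays moved. The work goes in short steps, Python scripts to look and compute and a tool call to move; the robot and the scene stay as the last step left them, time stands still between calls to the robot, and variables do not carry over. Pictures are saved under pics/ and viewed, at most 13 in all, crops included, and the job is handed in when it is done.

Besides the shell and the picture viewer there is one more tool, called after "Call:" as name(argument=value, ...), one argument or row to a line, values as JSON. apply_moves: Moves the arm, as the interface text tells. Its arguments: {"type":"object","properties":{"targets":{"type":"array"},"gripper":{"type":"number"},"newtons":{"type":"number"}},"required":["targets"]}

```bash
mkdir -p pics; python3 - <<'E'
from bench import arm, eyes
import cv2,numpy as np
s=arm.state();print(s)
for n in("side","top"):
    d=eyes.snapshot(n);cv2.imwrite(f"pics/{n}0.png",d["frame"])
    np.savez(n+"0.npz",**{k:v for k,v in d.items()})
    print(n,{k:v for k,v in d.items() if k!="frame"})
d=eyes.snapshot("wrist");print(d["T_tool_cam"],d["fx"])
E
```

```text
{'time_s': 0.0, 'qpos': array([-1.35126944e+00,  3.81195198e-01,  1.29824678e+00,  1.34998774e-05,
        1.46359225e+00, -2.15283860e-01]), 'joint_velocities': array([ 0.00083911,  0.00037457, -0.00228559, -0.00027423,  0.00172374,
        0.00182581]), 'joint_torque': array([ 1.98615198e-03, -4.37913501e+01, -2.24558294e+01,  7.14632333e-02,
        3.52712127e-02, -8.10039796e-05]), 'tcp_pos': array([ 0.231679  , -0.49877744,  0.40414274]), 'orientation': array([-7.20801686e-04,  9.76460291e-01,  2.15696037e-01,  5.18148694e-06]), 'wrist_force': array([ 0.22504007, -0.91837737, -0.19992467]), 'wrist_torque': array([ 0.00543825, -0.01464972,  0.01854207]), 'grasp_force': 0.0, 'width': 0.08789962522911278}
side {'fx': 441.0097577645087, 'fy': 441.0097577645087, 'cx': 273.41991077823553, 'cy': 206.49177635128964, 'origin': array([0.11401006, 1.02386376, 0.81275379]), 'orientation': array([ 0.1011282 , -0.16808391,  0.85860902, -0.47361529])}
top {'fx': 507.4371963011349, 'fy': 507.4371963011349, 'cx': 290.1422160739384, 'cy': 204.99169505604195, 'origin': array([0.4048335 , 0.0184629 , 1.59366398]), 'orientation': array([-0.02574883,  0.70892048, -0.70349213,  0.0432154 ])}
[[ 5.90873631e-04 -9.54584974e-01 -2.97938213e-01  7.77109127e-02]
 [ 9.99999819e-01  5.31468687e-04  2.80398744e-04  1.31308403e-04]
 [-1.09319597e-04 -2.97938325e-01  9.54585115e-01  2.03261472e-02]
 [ 0.00000000e+00  0.00000000e+00  0.00000000e+00  1.00000000e+00]] 350.79630882922856
```

View pics/side0.png

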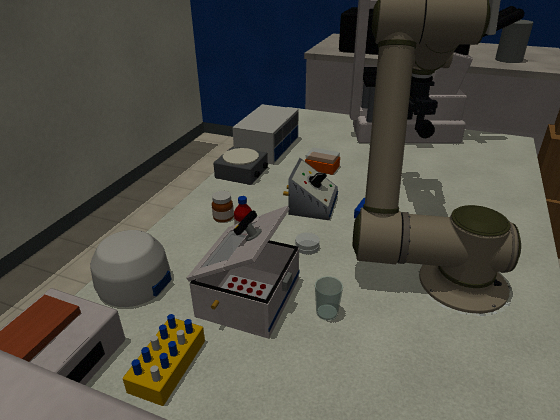

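View pics/top0.png

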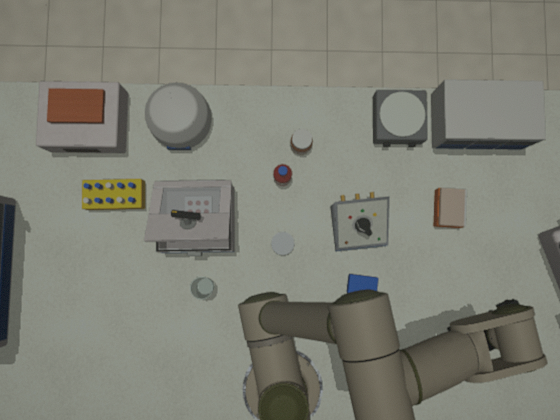

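```bash
python3 - <<'E'
import cv2,numpy as np
t=np.load("top0.npz")["frame"];s=np.load("side0.npz")["frame"]
r=lambda im,x,y,w,h,k:cv2.resize(im[y:y+h,x:x+w],None,fx=k,fy=k,interpolation=cv2.INTER_CUBIC)
a=r(t,140,170,100,100,4);b=r(t,320,170,100,100,4);
c=r(s,180,200,133,67,3)
c=r(s,180,195,133,140,3)[:200*2][:, :399]
im=np.zeros((600,800,3),np.uint8)
im[:400,:400]=a;im[:400,400:]=b
cv2.imwrite("pics/c1.png",im[:400])
cv2.imwrite("pics/c2.png",np.hstack([r(s,185,200,130,140,4),r(s,280,150,65,140,4)]))
E
```

```text
(no output)
```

View pics/c1.png

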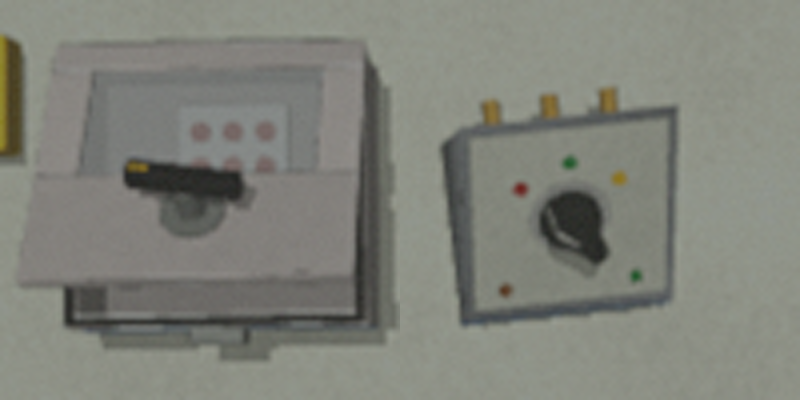

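View pics/c2.png

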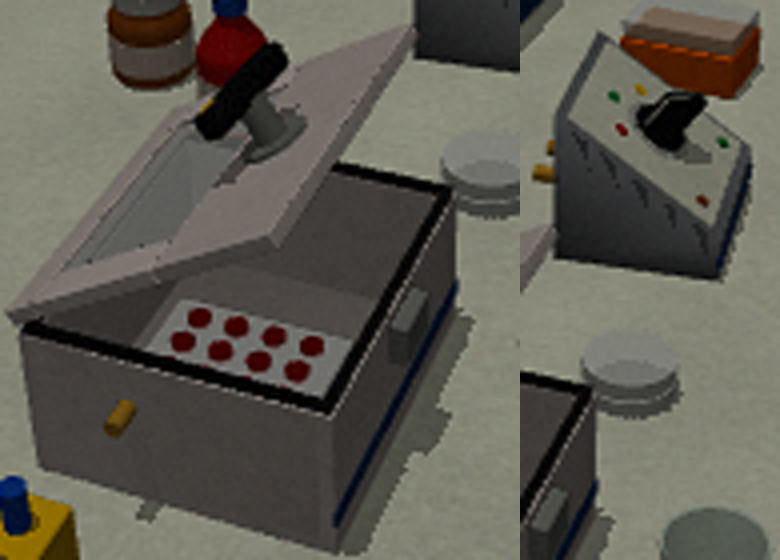

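```bash
cat > h.py <<'E'
import numpy as np,cv2
from scipy.spatial.transform import Rotation as R
from scipy.optimize import least_squares
rot=lambda q:R.from_quat(np.roll(q,-1)).as_matrix()
def proj(P,o,Rm,d):
    p=(np.asarray(P)-o)@Rm
    return np.c_[d["fx"]*p[:,0]/p[:,2]+d["cx"],d["fy"]*p[:,1]/p[:,2]+d["cy"]]
def world(L,x,y,a): return np.asarray(L)@R.from_euler('z',a).as_matrix().T+[x,y,0]
def lid(u,v,w,th): # u from hinge toward front, v=y, w above underside plane
    return [.104-u*np.cos(th)+w*np.sin(th)*1, v, .115+u*np.sin(th)+w*np.cos(th)]
def face(x,y,z=0): # on face: x up slope, y, z out
    c,s=np.cos(np.radians(35)),np.sin(np.radians(35))
    return [x*c-z*s,y,.089+x*s+z*c]
E
cat > fit.py <<'E'
from h import *
C={n:np.load(n+"0.npz") for n in("top","side")}
tl=lambda u,v:(140+u/4,170+v/4); tr=lambda u,v:(320+(u-400)/4,170+v/4)
sl=lambda u,v:(185+u/4,200+v/4); sr=lambda u,v:(280+(u-520)/4,150+v/4)
def res(obs,f,p):
    out=[]
    for n,px,k in obs:
        d=C[n]; P=world([f(k,p)],*p[:3]); out.append(proj(P,d["origin"],rot(d["orientation"]),d)[0]-px)
    return np.array(out)
def fc(k,p):
    return lid(k[1],k[2],k[3],p[3]) if k[0]=='l' else k[1:]
oc=[("top",tl(68,325),('c',-.1,.11,.112)),("top",tl(362,322),('c',-.1,-.11,.112)),
("side",sl(330,412),('c',-.1,.11,.112)),("side",sl(455,188),('c',-.1,-.11,.112)),("side",sl(338,552),('c',-.1,.11,0)),
("top",tl(18,286),('l',.208,.112,.006)),("top",tl(352,278),('l',.208,-.112,.006)),
("side",sl(270,240),('l',.208,.112,.006)),("side",sl(413,28),('l',.208,-.112,.012)),
("top",tl(182,182),('l',.155,0,.059)),("side",sl(240,92),('l',.155,0,.05))]
r=least_squares(lambda p:res(oc,fc,p).ravel(),[.5,.25,0,.5],loss='soft_l1')
print("chamber",r.x);print(res(oc,fc,r.x).round(1).tolist())
a=.9;D=lambda t:face(.047*np.cos(t),.047*np.sin(t))
ok=[]
for n,f,pts in(("top",tr,[(520,189),(570,162),(620,178)]),("side",sr,[(622,130),(614,96),(641,90)])):
    for px,t in zip(pts,(a,0,-a)): ok.append((n,f(*px),('f',*D(t))))
b=.07/np.cos(np.radians(35))
for px,k in(((678,107),(b,-.08)),((465,130),(b,.08)),((463,325),(-b,.08)),((670,302),(-b,-.08))): ok.append(("top",tr(*px),('f',*face(*k))))
ok.append(("side",sr(602,34),('f',*face(b,.08))))
ok.append(("side",sr(750,148),('f',*face(-b,-.08))))
r=least_squares(lambda p:res(ok,fc,p).ravel(),[.5,-.15,0],loss='soft_l1')
print("console",r.x);print(res(ok,fc,r.x).round(1).tolist())
E
python3 fit.py
```

```text
chamber [0.51351609 0.26478659 0.02367839 0.5264372 ]
[[-2.1, 0.5], [0.7, -0.1], [-0.2, -0.0], [0.0, -0.6], [-1.1, -0.2], [-0.4, -0.2], [0.1, 0.4], [1.3, 1.1], [0.0, -1.4], [-0.5, -2.5], [1.0, -0.7]]
console [ 0.49622357 -0.23351425  0.10724607]
[[-0.1, -0.1], [-0.2, 0.3], [-0.4, 0.2], [0.4, -0.6], [0.7, -0.4], [0.4, -0.6], [0.1, -0.1], [-1.3, -0.5], [0.5, -0.6], [0.5, -0.1], [-11.4, 19.1], [1.2, -0.9]]
```

```bash
cat >> h.py <<'E'
CH=[.5135,.2648,.0237]; CO=[.4962,-.2335,.1072]
def plan(P,yaw,off=.147):
    from bench import arm
    s=arm.state();M=rot(s["orientation"]);t=np.array(P)+[0,0,off]
    y0=np.arctan2(M[1,0],M[0,0]);dw=(y0-yaw+np.pi)%(2*np.pi)-np.pi
    print("t",s["time_s"],"tcp",s["tcp_pos"].round(4),"yaw",y0.round(3),"target",t.round(4),"| move",(M.T@(t-s["tcp_pos"])).round(4),"twist",dw.round(3),"F",s["wrist_force"].round(1),"q",s["qpos"].round(2))
E
python3 - <<'E'
from h import *
for th in(.526,.35,.18,0): print(world([lid(.193,0,.012,th)],*CH))
P=world([lid(.193,0,.012,.526)],*CH)[0];P[2]+=.07
plan(P,CH[2],.166)
E
```

```text
[[0.45663021 0.26345193 0.22227894]]
[[0.44033639 0.2630657  0.19245175]]
[[0.42979004 0.2628157  0.16135883]]
[[0.42452499 0.2626909  0.127     ]]
t 0.15 tcp [ 0.2317 -0.4988  0.4043] yaw 0.435 target [0.4566 0.2635 0.4583] | move [ 0.5251 -0.5966 -0.0532] twist 0.411 F [ 0.1 -0.4 -0. ] q [-1.35  0.38  1.3   0.    1.46 -0.22]
```

Call:
apply_moves(
  targets=[
    [[0.02, -0.02, -0.036, 0.05], [0.045, -0.05, -0.055, 0.1], [0.07, -0.08, -0.055, 0.15], [0.095, -0.11, -0.055, 0.2], [0.12, -0.14, -0.055, 0.25], [0.145, -0.17, -0.055, 0.3], [0.17, -0.2, -0.055, 0.35], [0.195, -0.23, -0.055, 0.411], [0.22, -0.255, -0.055, 0.411], [0.245, -0.28, -0.055, 0.411]],
  ],
  gripper=-1,
)

```text
time_s: 0.98
tcp_pos: [0.3358, -0.1397, 0.4598]
orientation: [0.0, 1.0, 0.012, 0.0]
wrist_force: [0.5, -0.3, 0.5]
width: 0.0234
grasp_force: 0.0
```

```bash
python3 -c "
from h import *
plan([.4566,.2635,.292],CH[2],.166)"
```

```text
t 0.9833 tcp [ 0.3358 -0.1397  0.4598] yaw 0.023 target [0.4566 0.2635 0.458 ] | move [ 0.1301 -0.4003  0.0018] twist -0.001 F [ 0.5 -0.3  0.5] q [-0.72 -0.    1.63  0.    1.51  0.82]
```

Call:
apply_moves(
  targets=[
    [[0.013, -0.04, 0.0, 0], [0.026, -0.08, 0.0, 0], [0.039, -0.12, 0.0, 0], [0.052, -0.16, 0, 0], [0.065, -0.2, 0, 0], [0.078, -0.24, 0, 0], [0.091, -0.28, 0, 0], [0.104, -0.32, 0, 0], [0.117, -0.36, 0, 0], [0.13, -0.4, 0, 0]],
  ],
)

```text
time_s: 1.82
tcp_pos: [0.4552, 0.2599, 0.4596]
orientation: [0.0, 1.0, 0.012, -0.0]
wrist_force: [0.3, -0.2, 0.3]
width: 0.0009
grasp_force: 0.0
```

```bash
python3 -c "
from h import *
from bench import eyes
plan([.4566,.2635,.227],CH[2],.166)
d=eyes.snapshot('side');w=eyes.snapshot('wrist')
cv2.imwrite('pics/m1.png',np.hstack([cv2.resize(d['frame'][130:330,160:320],None,fx=2.5,fy=2.5),cv2.resize(w['frame'],(400,300)).copy() if 0 else cv2.copyMakeBorder(cv2.resize(w['frame'],(400,300)),0,200,0,0,0)]))"
```

```text
t 1.8167 tcp [0.4552 0.2599 0.4596] yaw 0.024 target [0.4566 0.2635 0.393 ] | move [ 0.0015 -0.0035  0.0666] twist 0.001 F [ 0.3 -0.2  0.3] q [ 0.29  0.3   1.26 -0.    1.58  1.84]
```

View pics/m1.png

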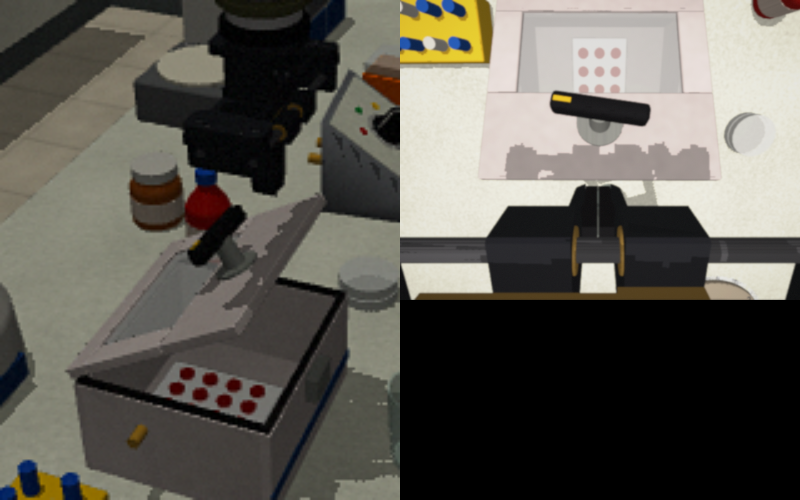

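Call:
apply_moves(
  targets=[
    [[0.0, -0.002, 0.03, 0], [0.0, -0.003, 0.06, 0], [-0.004, -0.003, 0.075, 0], [-0.01, -0.003, 0.088, 0], [-0.015, -0.003, 0.1, 0], [-0.019, -0.003, 0.112, 0], [-0.023, -0.003, 0.124, 0], [-0.026, -0.003, 0.136, 0], [-0.028, -0.003, 0.146, 0], [-0.03, -0.003, 0.156, 0]],
  ],
)

```text
time_s: 2.75
tcp_pos: [0.4251, 0.2593, 0.3036]
orientation: [-0.0, 1.0, 0.012, 0.001]
wrist_force: [1.7, -0.4, 0.8]
width: 0.0003
grasp_force: 0.9
```

Call:
apply_moves(
  targets=[
    [[0.0, 0, 0.004, 0], [0.0, 0, 0.008, 0], [0, 0, 0.011, 0], [0, 0, 0.013, 0]],
  ],
)

```text
time_s: 3.08
tcp_pos: [0.4251, 0.2597, 0.2907]
orientation: [0.0, 1.0, 0.012, -0.0]
wrist_force: [-2.7, -1.2, 5.4]
width: 0.0004
grasp_force: 2.7
```

Call:
apply_moves(
  targets=[
    [[0.0, 0, 0.002, 0], [0.0, 0, 0.003, 0], [0, 0, 0.003, 0], [0, 0, 0.003, 0]],
  ],
)

```text
time_s: 3.42
tcp_pos: [0.4249, 0.2599, 0.2889]
orientation: [-0.0, 1.0, 0.012, 0.0]
wrist_force: [-7.1, -1.5, 12.4]
width: 0.0006
grasp_force: 6.2
```

Call:
apply_moves(
  targets=[
    [[0.0, 0, -0.03, 0], [0.0, 0, -0.07, 0], [0, 0, -0.11, -0.12], [0, 0, -0.14, -0.24], [0, 0, -0.14, -0.24], [0, 0, -0.14, -0.24]],
  ],
  gripper=1,
)

```text
time_s: 3.92
tcp_pos: [0.4251, 0.2598, 0.4289]
orientation: [-0.0, 0.991, 0.131, 0.002]
wrist_force: [0.0, -0.3, -1.0]
width: 0.0382
grasp_force: 0.0
```

```bash
python3 -c "
from h import *
from bench import eyes,arm
s=arm.state();M=rot(s['orientation'])
w=eyes.snapshot('wrist');T=w['T_tool_cam'];o=s['tcp_pos']+M@T[:3,3];Rc=M@T[:3,:3]
np.savez('w1.npz',o=o,Rc=Rc,**w)
H=world([lid(.155,0,.059,0),lid(.155,.04,.059,0),lid(.155,-.04,.059,0),lid(.208,.112,.012,0),lid(.208,-.112,.012,0),lid(0.004,.112,.012,0)],*CH);print(H.round(4)[0],proj(H,o,Rc,w).round(1))
plan(H[0]+[0,0,.001],CH[2]+np.pi/2-.15)
cv2.imwrite('pics/w1.png',w['frame'])"
```

```text
[0.4625 0.2636 0.174 ] [[ 285.7  167.7]
 [ 227.5  153.5]
 [ 342.6  181.5]
 [ 136.6  187.9]
 [ 394.6  247.8]
 [ 174.9 -106.7]]
t 3.9667 tcp [0.4251 0.2597 0.4273] yaw 0.262 target [0.4625 0.2636 0.322 ] | move [0.0372 0.006  0.1053] twist -1.182 F [ 0.3  0.4 -0.1] q [ 0.31  0.27  1.39 -0.    1.48  1.62]
```

View pics/w1.png

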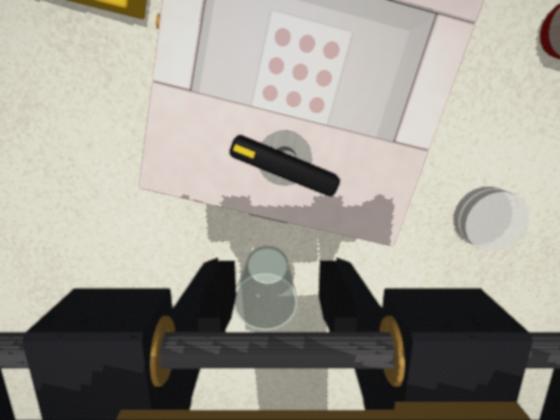

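Call:
apply_moves(
  targets=[
    [[0.01, 0.002, 0, -0.12], [0.02, 0.004, 0, -0.24], [0.03, 0.006, 0, -0.36], [0.038, 0.006, 0, -0.48], [0.038, 0.006, 0, -0.6], [0.038, 0.006, 0, -0.72], [0.038, 0.006, 0, -0.84], [0.038, 0.006, 0, -0.96], [0.038, 0.006, 0, -1.08], [0.038, 0.006, 0, -1.18]],
  ],
  gripper=1,
)

```text
time_s: 4.8
tcp_pos: [0.4636, 0.2639, 0.4257]
orientation: [-0.001, 0.749, 0.662, -0.002]
wrist_force: [0.5, 0.2, 0.5]
width: 0.088
grasp_force: 0.0
```

Call:
apply_moves(
  targets=[
    [[0, 0, 0.03, 0], [0, 0, 0.06, 0], [0, 0, 0.085, 0], [0, 0, 0.1, 0], [0, 0, 0.106, 0], [0, 0, 0.106, 0], [0, 0, 0.106, 0]],
  ],
)

```text
time_s: 5.38
tcp_pos: [0.4636, 0.264, 0.3216]
orientation: [-0.0, 0.751, 0.661, -0.0]
wrist_force: [-0.1, 0.3, -0.6]
width: 0.0884
grasp_force: 0.0
```

```bash
python3 -c "
from h import *
plan([.4635,.2637,.175],CH[2]+np.pi/2-.155)"
```

```text
t 5.3833 tcp [0.4636 0.264  0.3216] yaw 1.443 target [0.4635 0.2637 0.322 ] | move [-0.0003 -0.     -0.0004] twist 0.004 F [-0.1  0.3 -0.6] q [ 0.3   0.43  1.48 -0.    1.24  0.42]
```

Close on the bar.

Call:
apply_moves(
  targets=[
    [[0, 0, 0, 0], [0, 0, 0, 0], [0, 0, 0, 0], [0, 0, 0, 0], [0, 0, 0, 0], [0, 0, 0, 0], [0, 0, 0, 0], [0, 0, 0, 0], [0, 0, 0, 0], [0, 0, 0, 0]],
  ],
  gripper=-1,
  newtons=45,
)

```text
time_s: 6.22
tcp_pos: [0.4634, 0.264, 0.3217]
orientation: [-0.0, 0.751, 0.661, -0.0]
wrist_force: [0.4, 0.2, -0.7]
width: 0.0237
grasp_force: 0.4
```

Call:
apply_moves(
  targets=[
    [[0, 0, 0, 0], [0, 0, 0, 0], [0, 0, 0, 0], [0, 0, 0, 0], [0, 0, 0, 0], [0, 0, 0, 0]],
  ],
)

```text
time_s: 6.72
tcp_pos: [0.4624, 0.2641, 0.3215]
orientation: [-0.001, 0.75, 0.661, -0.002]
wrist_force: [-6.7, 0.7, 3.0]
width: 0.016
grasp_force: 45.0
```

Call:
apply_moves(
  targets=[
    [[0, -0.001, 0, 0.1], [0, -0.001, 0, 0.2], [0, -0.001, 0, 0.3], [0, -0.001, 0, 0.4], [0, -0.001, 0, 0.5], [0, -0.001, 0, 0.6], [0, -0.001, 0.001, 0.7], [0, -0.001, 0.001, 0.8], [0, -0.001, 0.002, 0.9], [0, -0.001, 0.002, 1.0]],
  ],
)

```text
time_s: 7.55
tcp_pos: [0.4621, 0.2642, 0.3194]
orientation: [-0.0, 0.976, 0.218, -0.001]
wrist_force: [-2.1, 0.7, 0.1]
width: 0.016
grasp_force: 45.1
```

Call:
apply_moves(
  targets=[
    [[0, 0, 0, 0.08], [0, 0, 0.001, 0.16], [0, 0, 0.001, 0.24], [0, 0, 0.001, 0.3], [0, 0, 0.001, 0.34], [0, 0, 0.001, 0.37], [0, 0, 0.001, 0.4], [0, 0, 0.001, 0.4], [0, 0, 0.001, 0.4]],
  ],
)

```text
time_s: 8.3
tcp_pos: [0.4622, 0.2642, 0.3186]
orientation: [-0.0, 1.0, 0.023, -0.0]
wrist_force: [-3.3, 1.8, -1.4]
width: 0.0165
grasp_force: 45.3
```

```bash
python3 -c "
from h import *
from bench import arm
plan([.4625,.2637,.173],CH[2]+np.pi/2-1.5); print(arm.state()['wrist_torque'])"
```

```text
t 8.3 tcp [0.4622 0.2642 0.3186] yaw 0.045 target [0.4625 0.2637 0.32  ] | move [ 0.0003  0.0005 -0.0014] twist -0.049 F [-3.3  1.8 -1.4] q [0.3  0.43 1.49 0.   1.23 1.82]
[0.28437184 0.32263303 0.35895731]
```

Call:
apply_moves(
  targets=[
    [[0, 0, 0, -0.04], [0, 0, 0, -0.04], [0, 0, 0, -0.04], [0, 0, 0, -0.04], [0, 0, -0.01, -0.04], [0, 0, -0.04, -0.04], [0, 0, -0.08, -0.04], [0, 0, -0.11, -0.04], [0, 0, -0.11, -0.04]],
  ],
  gripper=1,
)

```text
time_s: 9.05
tcp_pos: [0.4624, 0.2641, 0.4349]
orientation: [-0.001, 0.999, 0.042, 0.006]
wrist_force: [-0.4, -1.0, -0.9]
width: 0.0744
grasp_force: 0.0
```

```bash
python3 -c "
from h import *
from bench import eyes
P=world([face(0,0,.034)],*CO)[0];print(P)
plan(P+[0,0,.15],CO[2])
cv2.imwrite('pics/w2.png',eyes.snapshot('wrist')['frame'])"
```

```text
[ 0.47681035 -0.23558657  0.11685117]
t 9.05 tcp [0.4624 0.2641 0.4349] yaw 0.083 target [ 0.4768 -0.2356  0.4139] | move [-0.0275  0.4992  0.0196] twist -0.024 F [-0.4 -1.  -0.9] q [ 0.3   0.33  1.29 -0.    1.51  1.78]
```

View pics/w2.png

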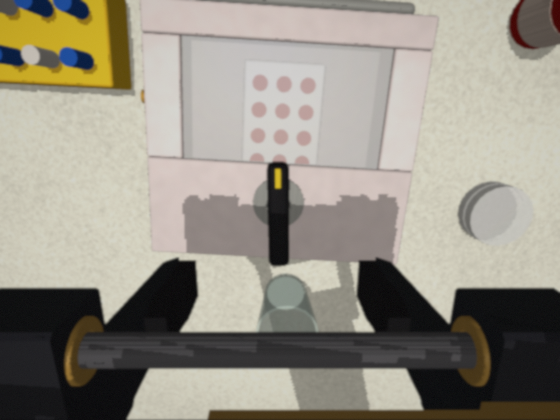

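The picture shows the lid flat and the bar running front to back (278,165)–(278,262), so the latch is home and released. I'm moving to the console.

Call:
apply_moves(
  targets=[
    [[-0.002, 0.04, 0, 0], [-0.004, 0.08, 0, 0], [-0.006, 0.12, 0, 0], [-0.008, 0.16, 0, 0], [-0.01, 0.2, 0, 0], [-0.013, 0.24, 0, 0], [-0.016, 0.28, 0, 0], [-0.018, 0.32, 0, 0], [-0.02, 0.36, 0, -0.012], [-0.022, 0.4, 0, -0.024]],
  ],
)

```text
time_s: 9.93
tcp_pos: [0.4735, -0.1384, 0.4276]
orientation: [-0.0, 0.999, 0.054, -0.001]
wrist_force: [0.8, -0.2, -0.3]
width: 0.0879
grasp_force: 0.0
```

Call:
apply_moves(
  targets=[
    [[-0.003, 0.035, 0, 0], [-0.005, 0.07, 0, 0], [-0.006, 0.099, 0, 0], [-0.006, 0.099, 0, 0], [-0.006, 0.099, 0, 0]],
  ],
)

```text
time_s: 10.35
tcp_pos: [0.4786, -0.2365, 0.4272]
orientation: [-0.001, 0.999, 0.053, -0.001]
wrist_force: [-0.1, 0.5, -0.3]
width: 0.088
grasp_force: 0.0
```

```bash
python3 -c "
from h import *
from bench import eyes,arm
s=arm.state();M=rot(s['orientation'])
w=eyes.snapshot('wrist');T=w['T_tool_cam'];o=s['tcp_pos']+M@T[:3,3];Rc=M@T[:3,:3]
D=lambda t:face(.047*np.cos(t),.047*np.sin(t))
H=world([D(.9),D(0),D(-.9),face(0,0,.042)],*CO);print(proj(H,o,Rc,w).round(1))
plan(world([face(0,0,.034)],*CO)[0],CO[2])
cv2.imwrite('pics/w3.png',w['frame'])"
```

```text
[[232.9 146.9]
 [276.2 130.2]
 [319.6 146.8]
 [276.3 207. ]]
t 10.4 tcp [ 0.4786 -0.2353  0.4276] yaw 0.107 target [ 0.4768 -0.2356  0.2639] | move [-0.0016  0.0004  0.1638] twist -0.0 F [-0.8  0.2 -0.3] q [-0.68  0.34  1.3   0.    1.51  0.78]
```

View pics/w3.png

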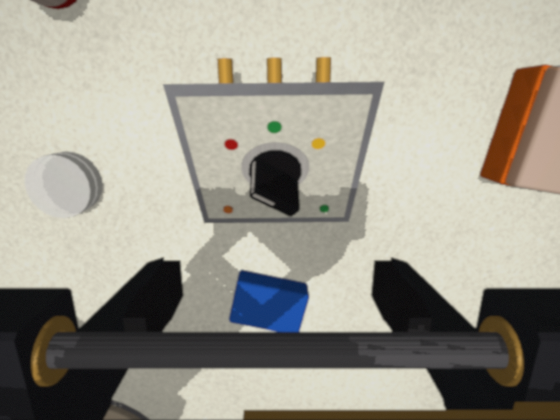

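Call:
apply_moves(
  targets=[
    [[0, 0, 0.035, 0], [0, 0, 0.07, 0], [0, 0, 0.1, 0], [0, -0.001, 0.125, 0], [0, -0.001, 0.145, 0], [0, -0.001, 0.158, 0], [0, -0.001, 0.163, 0], [0, -0.001, 0.163, 0]],
  ],
)

```text
time_s: 11.07
tcp_pos: [0.4786, -0.2332, 0.265]
orientation: [-0.001, 0.999, 0.055, -0.001]
wrist_force: [0.9, -0.2, -0.0]
width: 0.088
grasp_force: 0.0
```

Call:
apply_moves(
  targets=[
    [[0, 0, 0, 0], [0, 0, 0, 0], [0, 0, 0, 0], [0, 0, 0, 0], [0, 0, 0, 0], [0, 0, 0, 0], [0, 0, 0, 0], [0, 0, 0, 0], [0, 0, 0, 0], [0, 0, 0, 0]],
  ],
  gripper=-0.1,
  newtons=30,
)

```text
time_s: 11.9
tcp_pos: [0.4786, -0.2348, 0.2658]
orientation: [0.0, 0.999, 0.054, 0.0]
wrist_force: [-0.1, -3.6, 0.3]
width: 0.0403
grasp_force: 28.6
```

Call:
apply_moves(
  targets=[
    [[0, 0, 0, 0], [0, 0, 0, 0], [0, 0, 0, 0], [0, 0, 0, 0], [0, 0, 0, 0], [0, 0, 0, 0], [0, 0, 0, 0]],
  ],
  gripper=-0.5,
  newtons=30,
)

```text
time_s: 12.48
tcp_pos: [0.4786, -0.2347, 0.2658]
orientation: [0.0, 0.999, 0.054, 0.0]
wrist_force: [-0.5, -4.9, 0.2]
width: 0.0404
grasp_force: 28.6
```

```bash
python3 -c "
from h import *
from bench import eyes
plan([.4786,-.235,.118],CO[2])
w=eyes.snapshot('wrist')['frame'];d=eyes.snapshot('top')['frame']; s=eyes.snapshot('side')['frame']
f=lambda im,x,y:cv2.resize(im[y:y+100,x:x+100],(400,400),interpolation=2)
cv2.imwrite('pics/w4.png',np.hstack([cv2.copyMakeBorder(cv2.resize(w,(400,300)),0,100,0,0,0),f(s,270,120)]))"
```

```text
t 12.4833 tcp [ 0.4786 -0.2347  0.2658] yaw 0.108 target [ 0.4786 -0.235   0.265 ] | move [-0.      0.0003  0.0008] twist 0.001 F [-0.5 -4.9  0.2] q [-0.68  0.5   1.55 -0.    1.09  0.79]
```

View pics/w4.png

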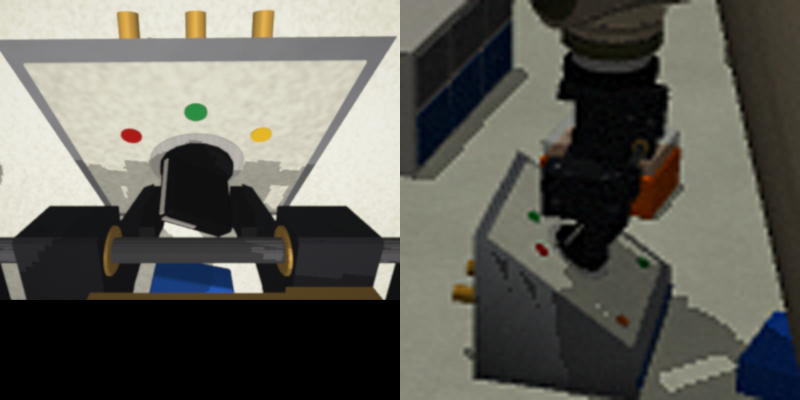

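The fingers jammed at 40 mm with the knob still pointing at red: pinched diagonal bar at (195,190). I'll open, turn to match the bar more closely, then grip and twist.

Call:
apply_moves(
  targets=[
    [[0, 0, 0, 0], [0, 0, -0.004, 0], [0, 0, -0.009, -0.1], [0, 0, -0.009, -0.2], [0, 0, -0.009, -0.3], [0, 0, -0.009, -0.4], [0, 0, -0.009, -0.5], [0, 0, -0.009, -0.6], [0, 0, -0.009, -0.7], [0, 0, -0.009, -0.7]],
  ],
  gripper=0.15,
)

```text
time_s: 13.47
tcp_pos: [0.4786, -0.234, 0.2749]
orientation: [-0.001, 0.919, 0.395, 0.0]
wrist_force: [-0.8, 0.2, -0.2]
width: 0.05
grasp_force: 0.0
```

Call:
apply_moves(
  targets=[
    [[0, 0, 0, 0], [0, 0, 0, 0], [0, 0, 0, 0], [0, 0, 0, 0], [0, 0, 0, 0], [0, 0, 0, 0], [0, 0, 0, 0], [0, 0, 0, 0], [0, 0, 0, 0]],
  ],
  gripper=-0.7,
  newtons=20,
)

```text
time_s: 14.22
tcp_pos: [0.4788, -0.2346, 0.275]
orientation: [0.001, 0.92, 0.393, 0.0]
wrist_force: [2.4, -2.1, 1.8]
width: 0.0207
grasp_force: 17.7
```

Call:
apply_moves(
  targets=[
    [[0, 0, 0, 0.06], [0, 0, 0, 0.12], [0, 0, 0, 0.18], [0, 0, 0, 0.24], [0, 0, 0, 0.3], [0, 0, 0, 0.36], [0, 0, 0, 0.42], [0, 0, 0, 0.48], [0, 0, 0, 0.48]],
  ],
)

```text
time_s: 14.97
tcp_pos: [0.4783, -0.2345, 0.2748]
orientation: [-0.0, 0.987, 0.162, -0.0]
wrist_force: [-1.3, -1.4, 2.5]
width: 0.015
grasp_force: 19.6
```

```bash
python3 -c "
from h import *
from bench import eyes,arm
plan([.4786,-.235,.118],CO[2]);print(arm.state()['wrist_torque'],arm.state()['width'])
w=eyes.snapshot('wrist')['frame']
cv2.imwrite('pics/w5.png',w)"
```

```text
t 14.9667 tcp [ 0.4783 -0.2345  0.2748] yaw 0.325 target [ 0.4786 -0.235   0.265 ] | move [0.0001 0.0006 0.0098] twist 0.218 F [-1.3 -1.4  2.5] q [-0.68  0.48  1.54 -0.    1.12  0.57]
[-0.41204468  0.19929276 -0.23158939] 0.01501057777461939
```

View pics/w5.png

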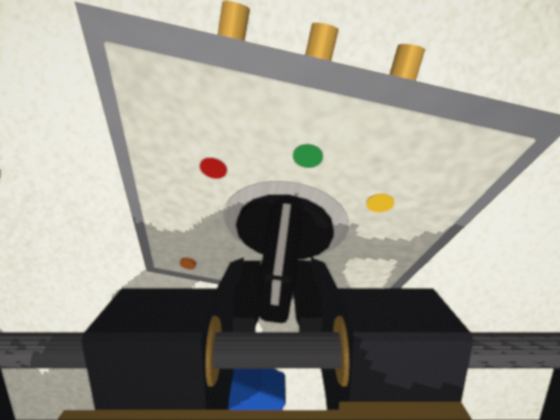

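The knob's white line (285,205) now points nearly at the green dot. I'll finish the turn to aligned, release and lift.

Call:
apply_moves(
  targets=[
    [[0, 0, 0, 0.05], [0, 0, 0, 0.1], [0, 0, 0, 0.15], [0, 0, 0, 0.19], [0, 0, 0, 0.21], [0, 0, 0, 0.21]],
  ],
)

```text
time_s: 15.52
tcp_pos: [0.4784, -0.2343, 0.2746]
orientation: [-0.0, 0.998, 0.059, -0.0]
wrist_force: [-0.7, -1.4, 1.3]
width: 0.0137
grasp_force: 20.0
```

Call:
apply_moves(
  targets=[
    [[0, 0, 0, 0], [0, 0, 0, 0], [0, 0, 0, 0], [0, 0, 0, 0], [0, 0, 0, 0], [0, 0, -0.03, 0], [0, 0, -0.06, 0], [0, 0, -0.1, 0], [0, 0, -0.14, 0], [0, 0, -0.14, 0]],
  ],
  gripper=0.5,
)

```text
time_s: 16.35
tcp_pos: [0.4787, -0.2343, 0.4222]
orientation: [0.004, 0.998, 0.059, 0.005]
wrist_force: [0.5, 1.4, 0.5]
width: 0.0658
grasp_force: 0.0
```

```bash
python3 -c "
from h import *
from bench import eyes,arm
w=eyes.snapshot('wrist')['frame'];s=eyes.snapshot('side')['frame']
cv2.imwrite('pics/w6.png',np.hstack([cv2.resize(w[50:260,120:400],(400,300)),cv2.resize(s[160:340,160:400],(400,300))]))"
```

```text
(no output)
```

View pics/w6.png

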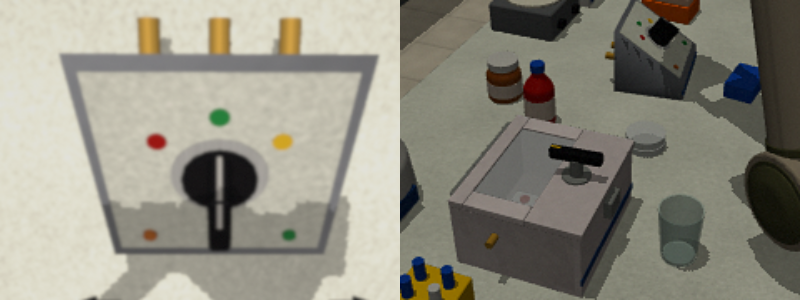

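The knob points straight at the green dot, with its white line on column 219. The lid is shut, the latch is front to back and the gripper is clear.

```bash
python3 -c "
from bench import ticket
print(ticket.finish_job())"
```

```text
the job is handed in; nothing more can be done
None
```

I shut the lid, turned the T-handle to its stop, clicked the selector knob round to the green dot, and handed the job in at about 16 s; the final pictures agree, but no verdict came back.

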